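# Pull the blown fuse with the fuse tongs and hold it up

### The job

One of the three fuses in the fuse base has blown: its striker pin sticks out of one end. Take the fuse tongs out of the tool stand, close their jaws on the blown fuse, pull it up out of its clips, and finish while still holding it in the tongs, steady and at least 10 cm above where it sat. Touch the fuses with nothing but the tongs, and leave the two good fuses in their clips and everything else on the bench where it is.

Things in the scene. Friction and masses are not known exactly. Their poses are not given: they have to be found in the camera images.
- tongs: fuse tongs: plier-type plastic tongs, 158 mm long, 125 g, hanging loose and upright in the tool stand's slot, jaws down; squeezing the handles closes the jaws. Origin on the pivot axis, 83 mm above the bench; z up along the tongs, y the line on which handles and jaws open and close, x the pivot axis. This body is one arm: as the tongs close it turns about x by half the joint value
- tongs_arm (a joint): angle by which the tongs are closed, rad: 0 open as in the stand, about 0.35 closed on a fuse, 0.54 shut on nothing. A spring opens them: at the handle point below it takes about 3 N to start closing, 5 N when on a fuse; each mm squeezed there closes the jaws by about 1 mm
- tongs_handle (a point): point on the tongs' centre line midway between the handles, 62 mm above the pivot. The black handle grips run from 22 to 88 mm above the pivot, 16 mm wide along x. Open, their outer faces are 48 mm apart at 40 mm above the pivot, 55 mm at this point, 64 mm at the top (wider upwards); closed on a fuse they are parallel, 33 mm over their outer faces
- tongs_guard (a point): point on the centre line under the flat finger guard (78 mm along y, 30 mm along x), 12 mm above the pivot; the guard just rests on the stand's top plate. Lift straight up at least 90 mm for the jaws to clear the stand
- tongs_bite (a point): point on the centre line between the open jaws, 60 mm below the pivot: where the axis of a gripped fuse should be. Jaws: 14 mm wide along x, 5 mm thick, hollowed to cup a fuse barrel, ending 72 mm below the pivot. Open, 37 mm between the jaw tips, 53 mm over the outsides of the jaws
- fuse_blown: the blown fuse: 22 mm diameter, 58 mm long, 60 g, level in two sprung clips; white barrel, a 14 mm steel cap on each end, and a striker pin (6 mm diameter) standing 10 mm out of its +x end, the end away from the robot. Origin mid-axis, 52 mm above the bench; x along the fuse. May sit in any of the three places. About 8 to 10 N straight up pulls it free within 20 mm
- fuse_base: three-pole fuse base fixed to the bench, to the robot's left or right: steel plate 125 (x) by 155 mm (y), three white insulators (tops 31 mm above the bench), fuses along x at y = -42, 0, +42 mm. Each has two brass clips, 10 mm wide, 44 mm apart along x, up to 68 mm above the bench: 34 mm free between them for the jaws. Origin under its middle, on the bench
- stand: grey steel tool stand fixed to the bench, 110 (x) by 150 mm (y), top plate 95 mm above the bench. Origin under its middle, on the bench. The tongs hang in a slot (24 mm along x, 61 mm along y) at x = -20 mm, y = 0; two screwdrivers stand at x = +33 mm, y = +36 and -36 mm, their tops 163 mm above the bench
- fuse_a: a good fuse, the same but without the pin; origin at the middle of its axis
- fuse_b: the other good fuse, as fuse_a
- driver_a: screwdriver in the tool stand, handle 28 mm in diameter and 68 mm high; origin at the foot of the handle, on the top plate; not to be disturbed
- driver_b: the other screwdriver in the stand, as driver_a
- contactor: contactor, 75 x 45 x 88 mm, on the bench between the stand and the base; origin under its middle; a bystander
- tape: roll of black tape lying flat, 68 mm across, 19 mm high; a bystander
- carton: cardboard box 60 x 90 x 55 mm towards the back; a bystander
- relay: plug-in relay on its socket, 75 x 30 x 60 mm, towards the back; a bystander
- wrench: spanner lying on the bench at the left; a bystander
There are look-alikes about, which are no part of the job. What is shaped like the fuse_blown but orange or pink is not meant.

How it is judged:
On the way, in this order (a step that is already met when the one before it is completed fails the run):
1. the tongs are held by the gripper, lifted out of the stand (pivot at least 5 cm higher than it stood) (height (world z) of tongs above 0.133 m and contact force between the fingers and tongs above 1 N), for 0.2 s.
2. the jaws are closed on the blown fuse while it sits in its clips (contact force between tongs and fuse_blown above 1 N and contact force between the fingers and tongs above 1 N and value of joint tongs_arm above 0.22 rad and distance of fuse_blown from where it was at the start of the episode below 0.015 m), for 0.1 s.
At the end, for the whole second after the job is handed in: The blown fuse is held still (under 3 cm/s) between the closed jaws of the tongs, at least 9 cm higher than it sat, with the tongs gripped by the robot and nothing else touching the fuse; the good fuses are within 1 cm of their places and every other loose thing within 3 cm (height (world z) of fuse_blown above 0.142 m and linear speed of fuse_blown below 0.03 m/s and contact force between tongs and fuse_blown above 1 N and contact force between the fingers and tongs above 1 N and value of joint tongs_arm above 0.22 rad and contact force between each of the fingers, the arm and fuse_blown below 0.2 N and distance of each of fuse_a, fuse_b from where it was at the start of the episode below 0.01 m and distance of each of driver_a, driver_b, contactor, tape, carton, relay, wrench from where it was at the start of the episode below 0.03 m); the arm keeps its last pose, push and grip.
It fails at once if the robot touches a fuse itself instead of using the tongs (contact force between any of the fingers, the arm and fuse_blown above 1 N or contact force between any of the fingers, the arm and fuse_a above 1 N or contact force between any of the fingers, the arm and fuse_b above 1 N).
It fails at once if a good fuse is pulled out of its place (distance of any of fuse_a, fuse_b from where it was at the start of the episode above 0.012 m).
It fails at once if something else on the bench is knocked more than 4 cm out of its place (distance of any of driver_a, driver_b, contactor, tape, carton, relay, wrench from where it was at the start of the episode above 0.04 m).
It also fails if it takes over 42 s, if anything falls off the work surface, if the arm or the gripper's body presses on something with over 40 N, if the wrist force passes 120 N, or if a joint passes its speed limit or range.

### The arm

A 6-joint arm with a two-finger parallel gripper is mounted at the origin on the work surface. World frame = base frame: x ahead of the robot, y to its left, z up, the work surface at z = 0. Lengths are in m, angles in rad, forces in N, time in s.
With the tool pointing down it reaches from about 0.35 to 0.875 m from the base axis. Payload 4.2 kg.
Tool frame: the origin (TCP) lies where the fingers leave the gripper's body, on its centre line; the fingertips stand 73 mm ahead of it and the grasp point (between the pads) lies 54 mm ahead of it (tcp_to_grasp is the distance from the TCP to the grasp point, in m); z points along the fingers, y is the line along which they close (so a half turn about z gives the same grasp; the last joint's range is limited). The gripper opens to 85 mm and grips with 20 to 120 N. Pads are 22 mm wide; open, the fingers measure 114 mm over their backs; the gripper's body (76 mm by 85 mm) begins 54 mm behind the grasp point. The pads swing forward as they close: fully open they stand 13 mm farther back than shut.
Start: joints at [-0.932, 0.385, 0.008, 0, -1.194, -0.259], TCP at [0.232, -0.58, 0.304] pointing down, gripper open.
Joint ranges: [-3.14, 3.14], [-1.21, 2.06], [-1.07, 1.41], [-3.16, 2.05], [-2.99, -0.16], [-3.1, 3.1]. Speed limits (rad/s): [2.79, 2.79, 3.14, 3.14, 3.14, 3.14].

### API

Orientations are given as a rotation vector (axis times angle).
In Python, from plant import state, snapshot, camera_params, hand_in, tcp_to_grasp gives the robot as it stands. The module is installed in compiled form; this text tells all that it offers.
- The arm moves only by the shell command python3 -m creep 'ROWS'. ROWS is a JSON object of lists of equal length, an entry for each row: "linear": the shift along the tool's x, y, z in m, a list of three; "rot": the turn, a rotation vector about the tool's x, y, z in rad, a list of three; "hand": the closure, from 0 (fully open) to 1 (shut). A call has 1 to 12 rows; each row is the pose to reach, as a shift and turn from the pose commanded when the call began, along the tool's axes at that moment; what a row does not reach only later rows make up. A row lasts 1/8 s, in which the tool goes at most 62.5 mm and 10.7 degrees, less where a joint would pass 70% of its speed; a pose out of reach is approached as far as the arm can. A call with a gripper value outside its range is refused whole. The fingers move at their own pace and stop on an object; the grip force is fixed at half the most. Time passes only in rows, so rows that repeat a pose let the fingers close. It gives the time, the measured TCP pose, the force, the opening and the grip force at its end, in the units of the state.
- state(): the state, without advancing time (a new reading comes with each control period).
- snapshot(name): name is "scene" or "top" or "wrist"; returns the picture (420x560x3 uint8, red, green, blue); there is no depth.
- camera_params(name): a dict with "fx", "fy", "cx", "cy" (pixels), "k1" (the pictures are not rectified: a ray, as slopes to the right and down, at radius r is drawn at 1 + k1 r^2 times it, then the intrinsics apply), "eye" and "orientation" of the camera in the world. Camera axes: x right, y down, z forward; pixel columns grow to the right and rows downward; lengths in m; the calibration is good to about 2 mm. A picture is of the moment at which its call begins: read the wrist's pose just before it. camera_params takes no time and is no camera call; for the wrist camera it gives the pose at the moment of the call.
- hand_in(): hands the job in; it is judged then, once.
The state is a dict: "time_s": time; "joint_pos": joint angles; "joint_vel": joint speeds; "tau": joint torques, N m; "eef_pos": TCP position; "eef_rot": TCP orientation; "ft_force": force on the tool from outside, world axes, zero at the start; "wrist_torque": the same for the moment, N m; "grip_width": finger opening in m; "finger_force": force on a finger pad.
Only numpy, scipy, OpenCV 4.12 (cv2) and the standard library are available. Lean on these libraries where they do the work, as an engineer would, in place of code of your own. Each camera call takes 0.05 s, during which the arm holds its last target. There are 200 camera calls.

## Working session

There is one attempt and no reset: what is moved stays moved. The work goes in short steps, Python scripts to look and compute and a shell command to move; the robot and the scene stay as the last step left them, time stands still between calls to the robot, and variables do not carry over. Pictures are saved under pics/ and viewed, at most 10 in all, crops included, and the job is handed in when it is done.

```bash
mkdir -p pics; cat > h.py <<'E'
import numpy as np, cv2
from plant import *
from scipy.spatial.transform import Rotation as R
def Rm(o):
    o=np.array(o,float)
    return o if o.shape==(3,3) else (R.from_rotvec(o).as_matrix() if o.size==3 else R.from_quat(o).as_matrix())
def world(c,u,v,z):
    x,y=(u-c['cx'])/c['fx'],(v-c['cy'])/c['fy']; a,b=x,y
    for _ in range(20):
        k=1+c['k1']*(a*a+b*b); a,b=x/k,y/k
    d=Rm(c['orientation'])@[a,b,1]; e=np.array(c['eye'])
    return e+d*(z-e[2])/d[2]
def pix(c,p):
    q=Rm(c['orientation']).T@(np.array(p)-c['eye']); a,b=q[:2]/q[2]; k=1+c['k1']*(a*a+b*b)
    return c['fx']*a*k+c['cx'],c['fy']*b*k+c['cy']
def save(n,f,crop=None,s=1):
    im=snapshot(n)[:,:,::-1]
    cv2.imwrite('pics/raw_'+f,im)
    if crop: im=im[crop[1]:crop[3],crop[0]:crop[2]]
    cv2.imwrite('pics/'+f,cv2.resize(im,None,fx=s,fy=s,interpolation=cv2.INTER_CUBIC))
E
python3 - <<'E'
from h import *
for n in('scene','top'):
    print(n,camera_params(n)); save(n,n+'1.png',None,1.42)
s=state();print(s['eef_pos'],s['eef_rot'],s['ft_force'],s['grip_width'],tcp_to_grasp,s['time_s'])
E
```

```text
scene {'fx': 527.2888130444403, 'fy': 527.2888130444403, 'cx': 285.65294554935605, 'cy': 211.7693033827772, 'k1': -0.08442438530758815, 'eye': array([ 1.28309185, -0.44976559,  1.03736592]), 'orientation': array([-2.17527176, -1.04975089,  0.44149854])}
top {'fx': 397.105493067926, 'fy': 397.105493067926, 'cx': 276.06116508159846, 'cy': 212.70104792446577, 'k1': -0.06534548444792995, 'eye': array([0.4977662 , 0.07892822, 1.0585376 ]), 'orientation': array([-2.20689209,  2.14878358, -0.03853265])}
[ 0.23157154 -0.58008908  0.30291642] [ 5.92637352e-01 -3.08469463e+00 -3.07819922e-03] [-0.6357488  -0.15099592 -1.26398561] 0.08522506274743544 0.0539 0.1
```

View pics/top1.png

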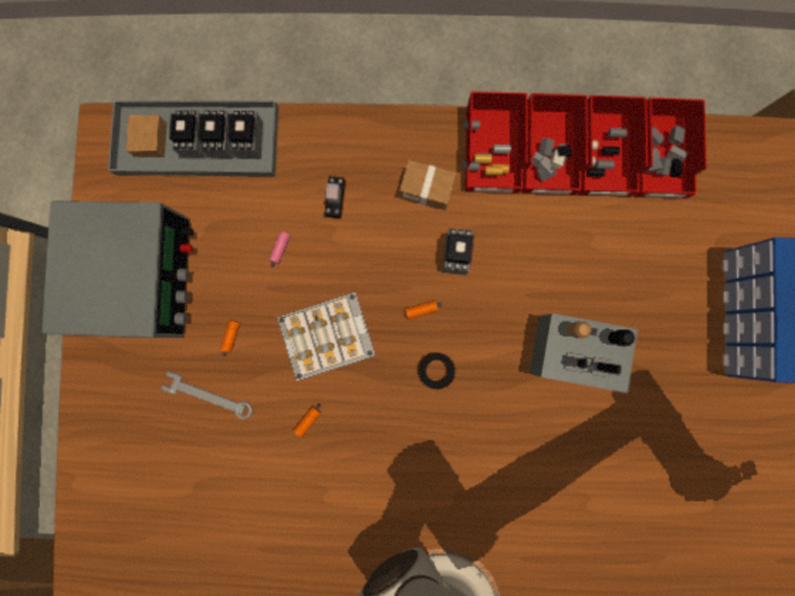

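View pics/scene1.png

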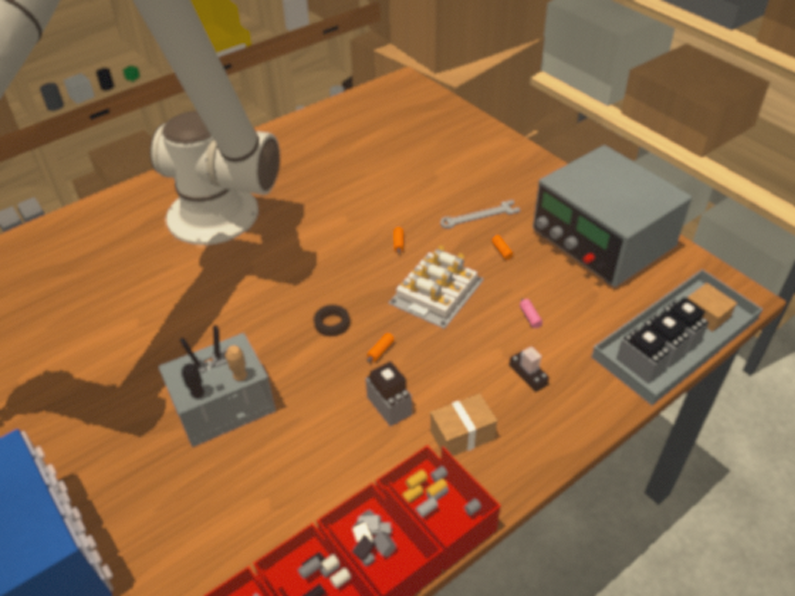

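The top view shows the stand at about (585,352) and the fuse base at (326,335). The orange and pink cylinders at (423,310), (230,337), (307,420) and (280,248) are decoys. The blown fuse must be one of the three white ones in the base, so I'll check that in an enlarged crop.

```bash
python3 - <<'E'
import cv2,numpy as np
t=cv2.imread('pics/raw_top1.png'); s=cv2.imread('pics/raw_scene1.png')
f=lambda im,x,y,w,h,k:cv2.resize(im[y:y+h,x:x+w],(w*k,h*k),interpolation=cv2.INTER_CUBIC)
a=f(t,190,200,80,75,5); b=f(t,370,215,80,75,5); c=f(s,270,165,80,45,5); d=f(s,105,225,80,45,5)
cv2.imwrite('pics/comp.png',np.vstack([np.hstack([a,b]),np.hstack([c,d])]))
E
```

```text
(no output)
```

View pics/comp.png

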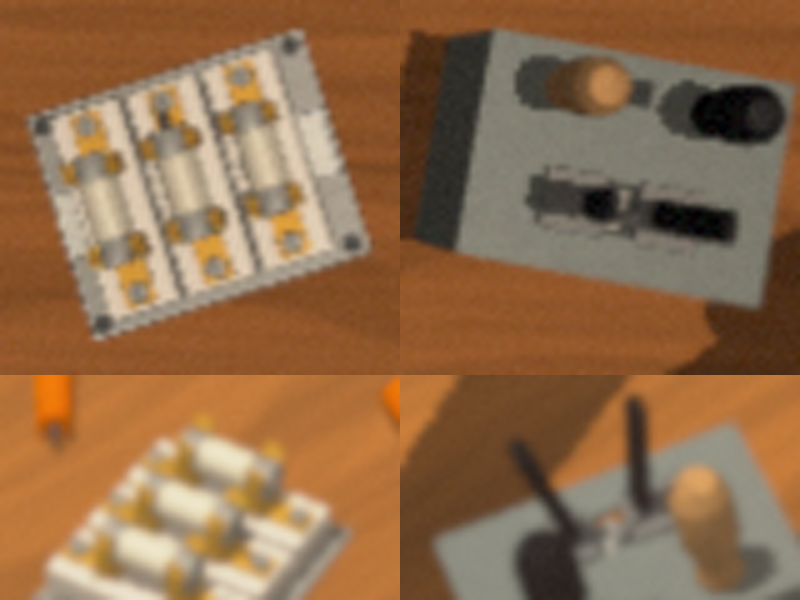

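In the enlarged crop, the middle of the three white fuses (crop 180,175) has a dark pin at its far end, near (165,120). The outer two show bare caps. I'll confirm this from the wrist camera when I get there. Next I'll work out the poses.

```bash
python3 - <<'E'
from h import *
c=camera_params('top')
def rect(loc,ox,oy,z,dims):
    P=np.array([world(c,ox+(x+.5)/5-.5,oy+(y+.5)/5-.5,z)[:2] for x,y in loc]); m=P.mean(0)
    # order: front-left(+x,+y), front-right(+x,-y), near-right, near-left
    ex=(P[0]+P[1]-P[2]-P[3])/2; ey=(P[0]+P[3]-P[1]-P[2])/2
    print('c',m,'len',np.linalg.norm(ex),np.linalg.norm(ey),'yaw',np.arctan2(ex[1],ex[0]),np.arctan2(-ey[0],ey[1])); return m,(np.arctan2(ex[1],ex[0])*np.linalg.norm(ex)+np.arctan2(-ey[0],ey[1])*np.linalg.norm(ey))/(np.linalg.norm(ex)+np.linalg.norm(ey))
m,a=rect([(30,118),(300,30),(368,250),(98,338)],190,200,0.003,0)
n,b=rect([(95,30),(395,83),(360,305),(60,250)],370,215,0.095,0)
rot=lambda t:np.array([[np.cos(t),-np.sin(t)],[np.sin(t),np.cos(t)]])
print('base',m,a,'slot',n+rot(b)@[-.02,0],b)
# check from pixels: fuse mid(183,175) z .052; 
w=lambda x,y,ox,oy,z:world(c,ox+x/5,oy+y/5,z)
print('fuse mid',w(181,172,190,200,.052),'handles mid?', w(602,203,330,215,.0))
s=state(); T=R.from_rotvec(s['eef_rot']); print(T.as_matrix().round(3)); 
cw=camera_params('wrist');print(cw['fx'], (T.inv().as_matrix()@(cw['eye']-s['eef_pos'])).round(3),(T.inv().as_matrix()@Rm(cw['orientation'])).round(2))
E
```

```text
c [0.49546382 0.22966149] len 0.12289870832983422 0.15187309464336496 yaw 0.3348248310879457 0.34203854536001244
c [ 0.47953613 -0.23455234] len 0.1083047518177384 0.14835477243796572 yaw -0.14813289818432215 -0.15273200768265824
base [0.49546382 0.22966149] 0.33881202736688354 slot [ 0.45976308 -0.23154793] -0.15079128323752275
fuse mid [0.50028571 0.23076882 0.052     ] handles mid? [ 0.45967088 -0.36023518  0.        ]
[[-0.929 -0.371 -0.001]
 [-0.371  0.929  0.002]
 [ 0.     0.002 -1.   ]]
289.41426258750073 [ 0.084  0.001 -0.071] [[-0.   -0.95 -0.32]
 [ 1.   -0.    0.  ]
 [-0.   -0.32  0.95]]
```

```bash
python3 -m creep '{"linear":[[-0.03,0.055,0],[-0.06,0.11,0],[-0.09,0.165,0],[-0.12,0.22,0],[-0.16,0.223,0],[-0.2,0.227,0],[-0.24,0.23,0],[-0.28,0.233,0],[-0.31,0.236,0],[-0.341,0.239,0],[-0.341,0.239,0],[-0.341,0.239,0]],"rot":[[0,0,0],[0,0,0.05],[0,0,0.1],[0,0,0.15],[0,0,0.25],[0,0,0.35],[0,0,0.45],[0,0,0.531],[0,0,0.531],[0,0,0.531],[0,0,0.531],[0,0,0.531]],"hand":[0,0,0,0,0,0,0,0,0,0,0,0]}'
python3 - <<'E'
from h import *
s=state();print(s['eef_pos'],R.from_rotvec(s['eef_rot']).as_matrix().round(3))
c=camera_params('wrist');save('wrist','w1.png',None,1.42)
for p in [(.46,-.2315,.095),(.46,-.2315,.171)]:print(np.array(pix(c,p))*1.42)
E
```

```text
time_s: 1.6
eef_pos: [0.4593, -0.232, 0.3035]
eef_rot: [-0.237, -3.131, -0.001]
ft_force: [-0.2, -0.8, -0.7]
grip_width: 0.0852
finger_force: 0.0
[ 0.45927157 -0.2320066   0.30345443] [[-0.989  0.151 -0.001]
 [ 0.151  0.989  0.   ]
 [ 0.001  0.    -1.   ]]
[400.89452628 284.16630186]
[400.74972889 325.28595995]
```

View pics/w1.png

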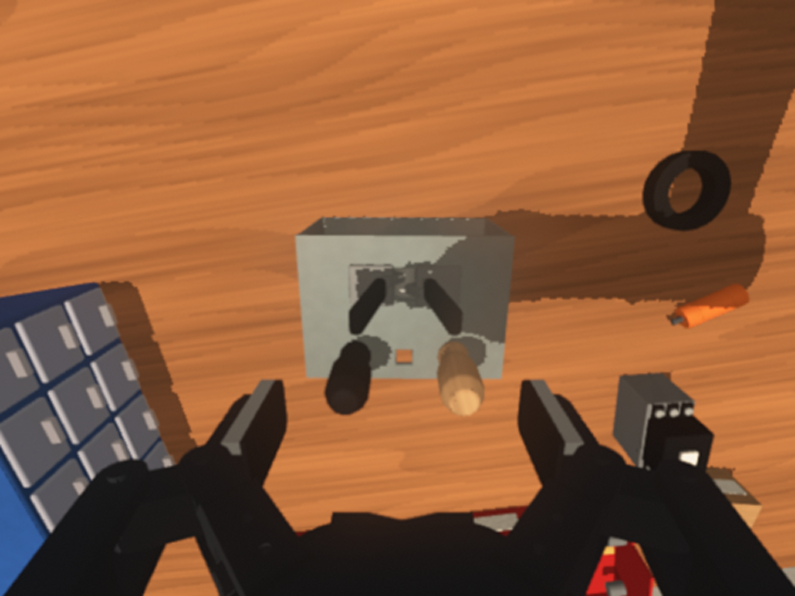

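The wrist view shows the handle tops at (357,325) and (452,325), with their midpoint about 2 mm to +y of my estimate. Fingers are aligned and the drivers at (345,385) and (462,385) are clear. I'll go down and close lightly.

```bash
python3 -m creep '{"linear":[[0,0.002,0.015],[0,0.002,0.035],[0,0.002,0.055],[0,0.002,0.075],[0,0.002,0.09],[0,0.002,0.1],[0,0.002,0.107],[0,0.002,0.107],[0,0.002,0.107],[0,0.002,0.107],[0,0.002,0.107],[0,0.002,0.107]],"rot":[[0,0,0],[0,0,0],[0,0,0],[0,0,0],[0,0,0],[0,0,0],[0,0,0],[0,0,0],[0,0,0],[0,0,0],[0,0,0],[0,0,0]],"hand":[0,0,0,0,0,0,0,0,0.2,0.3,0.4,0.4]}'
```

```text
time_s: 3.15
eef_pos: [0.4608, -0.2303, 0.198]
eef_rot: [0.236, 3.13, -0.001]
ft_force: [-0.7, -0.2, 5.3]
grip_width: 0.0511
finger_force: 3.6
```

```bash
python3 -m creep '{"linear":[[0,0,0],[0,0,0],[0,0,-0.005],[0,0,-0.015],[0,0,-0.03],[0,0,-0.045],[0,0,-0.06],[0,0,-0.075],[0,0,-0.09],[0,0,-0.105],[0,0,-0.12],[0,0,-0.12]],"rot":[[0,0,0],[0,0,0],[0,0,0],[0,0,0],[0,0,0],[0,0,0],[0,0,0],[0,0,0],[0,0,0],[0,0,0],[0,0,0],[0,0,0]],"hand":[0.43,0.45,0.45,0.45,0.45,0.45,0.45,0.45,0.45,0.45,0.45,0.45]}'
python3 - <<'E'
from h import *
s=state();print(s['eef_pos'],s['ft_force'],s['finger_force'])
c=camera_params('wrist');save('wrist','w2.png',None,1.42)
E
```

```text
time_s: 4.65
eef_pos: [0.4607, -0.2302, 0.3184]
eef_rot: [0.237, 3.13, -0.001]
ft_force: [0.4, 1.1, -1.4]
grip_width: 0.0473
finger_force: 3.2
[ 0.46068938 -0.23019336  0.31841363] [ 0.38575822  1.07902386 -1.37527545] 3.225262574851513
```

View pics/w2.png

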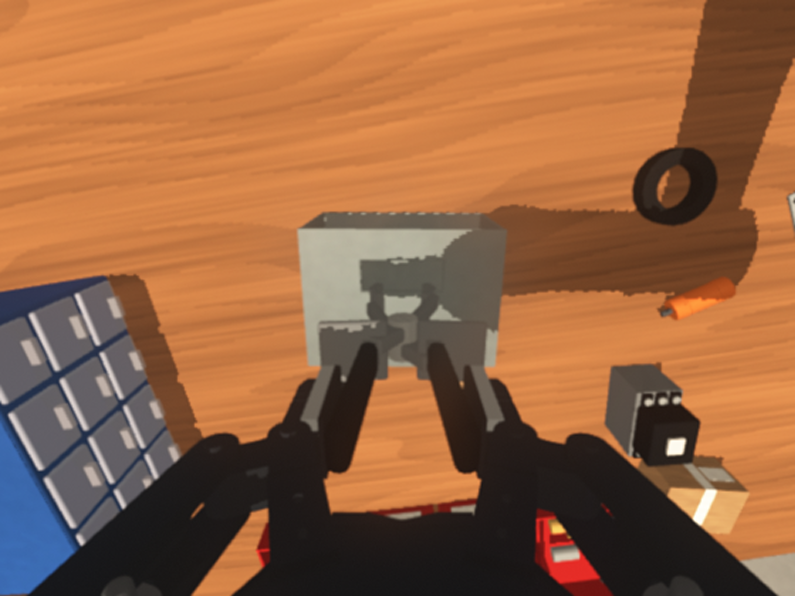

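Tongs are clear of the stand and symmetric in the fingers, with the jaw tips at (377,290) and (428,290). Next I'll carry them over to the base.

```bash
python3 -m creep '{"linear":[[0,0.01,-0.015],[0.002,0.04,-0.03],[0.005,0.08,-0.03],[0.009,0.125,-0.03],[0.012,0.175,-0.03],[0.016,0.225,-0.03],[0.02,0.275,-0.03],[0.023,0.325,-0.03],[0.027,0.375,-0.03],[0.03,0.415,-0.03],[0.032,0.445,-0.02],[0.033,0.461,-0.01]],"rot":[[0,0,0],[0,0,0],[0,0,-0.04],[0,0,-0.09],[0,0,-0.15],[0,0,-0.21],[0,0,-0.27],[0,0,-0.33],[0,0,-0.39],[0,0,-0.44],[0,0,-0.475],[0,0,-0.49]],"hand":[0.45,0.45,0.45,0.45,0.45,0.45,0.45,0.45,0.45,0.45,0.45,0.45]}'
python3 -m creep '{"linear":[[0,0,0],[0,0,0],[0,0,0]],"rot":[[0,0,0],[0,0,0],[0,0,0]],"hand":[0.45,0.45,0.45]}' >/dev/null
python3 - <<'E'
from h import *
s=state();T=Rm(s['eef_rot']);print(s['eef_pos'],T.round(3),s['grip_width'],s['finger_force'])
c=camera_params('wrist');save('wrist','w3.png',(140,110,420,310),2.8)
f=lambda p:((np.array(pix(c,p))-[140,110])*2.8).round(0)
z0=s['eef_pos'][2]-.115  # pivot est
for n,p in dict(tipL=(.007,-.018,-.072),tipR=(.007,.018,-.072),guardL=(.015,-.039,.012),guardR=(.015,.039,.012)).items():
    q=np.array(s['eef_pos'])+T@[p[0],p[1],0];q[2]=z0+p[2];print(n,f(q))
t=.339
for k in(-.042,0,.042):
  for x in(-.029,0,.029):
    print(k,x,f([.498+np.cos(t)*x-np.sin(t)*k,.230+np.sin(t)*x+np.cos(t)*k,.063]))
E
```

```text
time_s: 6.2
eef_pos: [0.4967, 0.2325, 0.3267]
eef_rot: [0.533, -3.096, 0.0]
ft_force: [0.3, 0.4, -1.1]
grip_width: 0.0469
finger_force: 3.2
[0.49706409 0.22977548 0.32754604] [[-0.944 -0.331  0.001]
 [-0.331  0.944  0.   ]
 [-0.001  0.    -1.   ]] 0.047031198949018374 3.2193595968419686
tipL [342. 246.]
tipR [451. 246.]
guardL [226. 317.]
guardR [564. 316.]
-0.042 -0.029 [295. 144.]
-0.042 0 [298. 212.]
-0.042 0.029 [301. 277.]
0 -0.029 [397. 144.]
0 0 [397. 212.]
0 0.029 [397. 276.]
0.042 -0.029 [498. 144.]
0.042 0 [495. 212.]
0.042 0.029 [493. 276.]
```

View pics/w3.png

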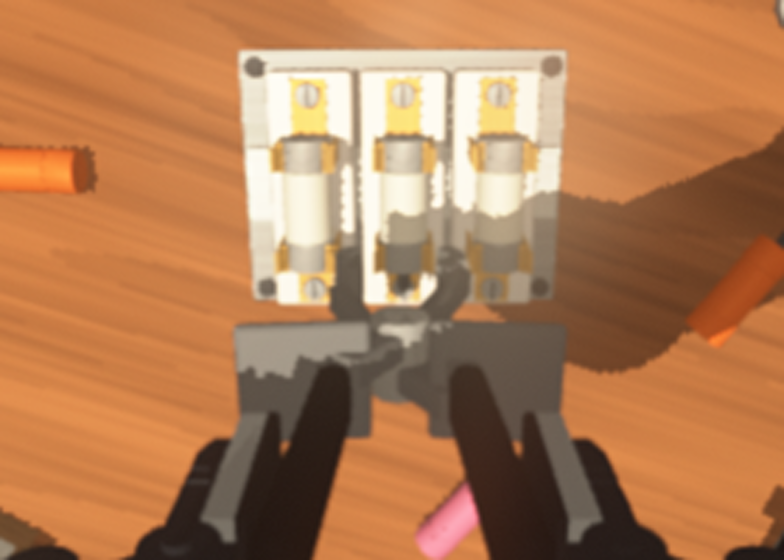

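The pin is confirmed on the middle fuse, the dark stub at (403,283) over its screw. The other two, at (306,210) and (500,210), have visible screws and no pin. Jaws and guard are centred at u≈401 and the fuse at 403. I'll correct by +1 mm in y and +1.5 mm in x, then descend.

```bash
python3 -m creep '{"linear":[[0.0015,0.001,0],[0.0015,0.001,0.012],[0.0015,0.001,0.025],[0.0015,0.001,0.037],[0.0015,0.001,0.05],[0.0015,0.001,0.06],[0.0015,0.001,0.07],[0.0015,0.001,0.08],[0.0015,0.001,0.088],[0.0015,0.001,0.095],[0.0015,0.001,0.099],[0.0015,0.001,0.099]],"rot":[[0,0,0],[0,0,0],[0,0,0],[0,0,0],[0,0,0],[0,0,0],[0,0,0],[0,0,0],[0,0,0],[0,0,0],[0,0,0],[0,0,0]],"hand":[0.44,0.42,0.42,0.42,0.42,0.42,0.42,0.42,0.42,0.42,0.42,0.42]}'
python3 - <<'E'
from h import *
s=state();print(s['eef_pos'],s['ft_force'],s['wrist_torque'],s['finger_force'])
save('wrist','w4.png',(140,110,420,310),2.8)
E
```

```text
time_s: 8.12
eef_pos: [0.4952, 0.2311, 0.2277]
eef_rot: [0.53, -3.096, 0.0]
ft_force: [-0.1, -0.9, -1.2]
grip_width: 0.0495
finger_force: 3.1
[0.49516906 0.23107405 0.22770369] [-0.12463217 -0.85152211 -1.1823779 ] [ 0.03293483 -0.02475617  0.0536276 ] 3.0817002098774537
```

View pics/w4.png

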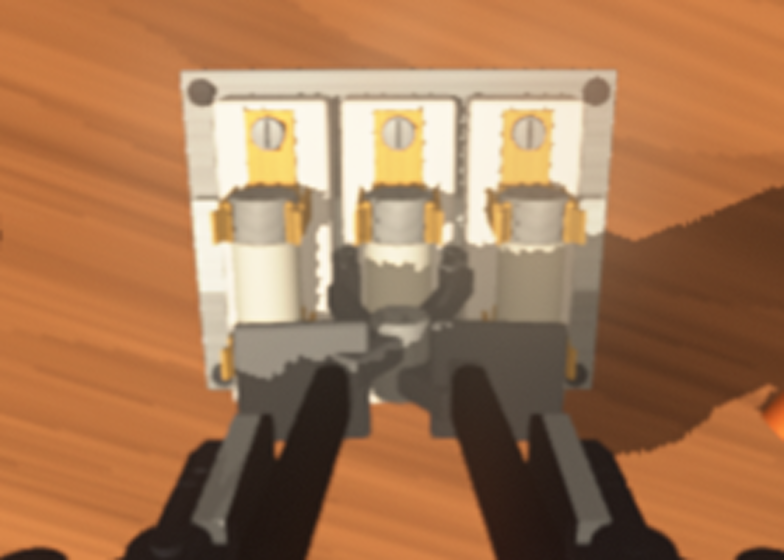

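The jaws straddle the middle fuse, at (345,275) and (457,275) around 400, with no contact force. Closing now.

```bash
python3 -m creep '{"linear":[[0,0,0],[0,0,0],[0,0,0],[0,0,0],[0,0,0],[0,0,0],[0,0,0],[0,0,0],[0,0,0],[0,0,0]],"rot":[[0,0,0],[0,0,0],[0,0,0],[0,0,0],[0,0,0],[0,0,0],[0,0,0],[0,0,0],[0,0,0],[0,0,0]],"hand":[0.46,0.5,0.54,0.58,0.62,0.66,0.7,0.75,0.8,0.8]}'
```

```text
time_s: 9.43
eef_pos: [0.4955, 0.2309, 0.2291]
eef_rot: [-0.53, 3.095, -0.001]
ft_force: [-1.0, -1.5, 5.8]
grip_width: 0.0327
finger_force: 58.9
```

Width is 32.7 mm at 59 N, so the jaws are closed on a fuse. Pulling up.

```bash
python3 -m creep '{"linear":[[0,0,-0.005],[0,0,-0.01],[0,0,-0.016],[0,0,-0.023],[0,0,-0.03],[0,0,-0.042],[0,0,-0.057],[0,0,-0.075],[0,0,-0.095],[0,0,-0.115],[0,0,-0.13],[0,0,-0.14]],"rot":[[0,0,0],[0,0,0],[0,0,0],[0,0,0],[0,0,0],[0,0,0],[0,0,0],[0,0,0],[0,0,0],[0,0,0],[0,0,0],[0,0,0]],"hand":[0.8,0.8,0.8,0.8,0.8,0.8,0.8,0.8,0.8,0.8,0.8,0.8]}'
python3 -m creep '{"linear":[[0,0,0],[0,0,0],[0,0,0],[0,0,0]],"rot":[[0,0,0],[0,0,0],[0,0,0],[0,0,0]],"hand":[0.8,0.8,0.8,0.8]}'
python3 - <<'E'
from h import *
save('wrist','w5.png',(140,110,420,310),2.8)
E
```

```text
time_s: 10.92
eef_pos: [0.4952, 0.2311, 0.3692]
eef_rot: [-0.529, 3.096, 0.001]
ft_force: [-0.4, 0.4, -1.7]
grip_width: 0.0322
finger_force: 60.4
time_s: 11.42
eef_pos: [0.4951, 0.231, 0.3674]
eef_rot: [0.529, -3.096, 0.001]
ft_force: [0.7, -0.1, -1.4]
grip_width: 0.0323
finger_force: 60.4
```

View pics/w5.png

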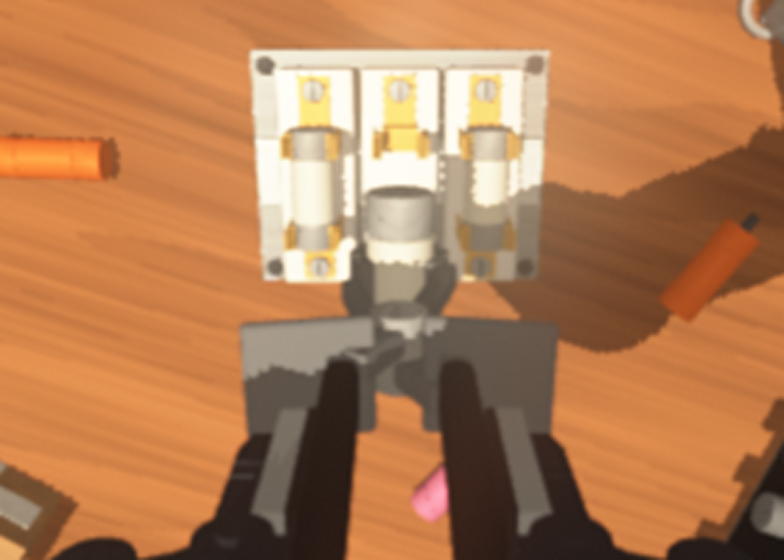

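The fuse is in the jaws (cap at (400,210)), the middle clips are empty, and the two good fuses are still in place. It was lifted about 14 cm and is steady, so I'll hand in.

```bash
python3 -c "
from plant import *
print(hand_in())"
```

```text
the job is handed in; nothing more can be done
None
```

I pulled the blown middle fuse with the tongs and handed in with it held steady about 14 cm above its clips and both good fuses still seated; the hand-in gave no verdict.

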